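Bone ends into the jar, sprung press lid held home

ROBOT

A 6-joint arm with a two-finger parallel gripper is mounted at the origin on the work surface; the furniture and walls round the work are solid. World frame = base frame: x ahead of the robot, y to its left, z up, the work surface at z = 0. Lengths are in mm, angles in rad, forces in N, time in s.
With the tool pointing down it reaches from about 275 to 750 mm from the base axis. Payload 10.2 kg.
Tool frame: the origin (TCP) lies midway between the tips of the shut fingers; the grasp point (between the pads) lies 19 mm behind it; z points along the fingers, y is the line along which they close (so a half turn about z gives the same grasp; the last joint's range is limited). The gripper opens to 85 mm and grips with 20 to 120 N. Pads are 22 mm wide; open, the fingers measure 114 mm over their backs; the gripper's body (76 mm by 85 mm) begins 54 mm behind the grasp point. The pads swing forward as they close: fully open they stand 13 mm farther back than shut.
Start: joints at [-1.424, 0.313, 1.498, -0, 1.331, -0.223], TCP at [189.738, -489.521, 231.294] pointing down, gripper open.
Joint ranges: [-2.94, 2.94], [-0.97, 2.17], [0.19, 2.56], [-1.23, 4.37], [0.02, 3.11], [-2.88, 2.88]. Speed limits (rad/s): [2.39, 2.39, 3.01, 3.14, 3.14, 3.14].

INTERFACE

Orientations are given as a unit quaternion [w, x, y, z].
In Python, from rig import ctrl gives the robot as it stands.
- The arm moves only by the tool send_rows, never from a script. Its argument "targets" is a list of rows, each a list of 7 numbers: the closure, from -1 (fully open) to 1 (shut), so that 0 is half open, then the shift along the tool's x, y, z in m, then the turn, a rotation vector about the tool's x, y, z in rad. In form: [[claw, dx, dy, dz, ax, ay, az], ...]. A call has exactly 10 rows; each row shifts and turns the commanded pose from where the row before left it, along the tool's axes as they then stand; what a row does not reach is not made up. A row lasts 1/8 s, in which the tool goes at most 62.5 mm and 10.7 degrees, less where a joint would pass 70% of its speed; a pose out of reach is approached as far as the arm can. A call with a gripper value outside its range is refused whole. The fingers move at their own pace and stop on an object; "squeeze" is the grip in N (left out, the last holds). Time passes only in rows, so rows that do not move let the fingers close, or fill a call up. It gives the time, the measured TCP pose, the force, the opening and the grip force at its end, in the units of the state.
- ctrl.sense(): the state, without advancing time (a new reading comes with each control period).
- ctrl.capture(name): name is "side" or "top"; returns a dict with "img" (480x640x3 uint8, red, green, blue), "camera_matrix" (3x3 intrinsics, pixels), "R" (3x3) and "t" (3): a world point X has camera coordinates R X + t. Camera axes: x right, y down, z forward; pixel columns grow to the right and rows downward; lengths in mm; the calibration is good to about 2 mm. A picture is of the moment at which its call begins. There is no depth.
- ctrl.finish_job(): hands the job in; it is judged then, once.
Trained networks look in a picture, given as the dict that the camera call returned (one of the last four; its "shot" number tells which), for a name from the list of things; names that differ only in an ending like _2 or _b are one class to them, and where a whole thing is asked for, a point or a joint stands for the part that bears it (a point fixed in the world has none). Each returns a list of dicts, best first, with "score" (0 to 1); they miss things now and then, are a little off and sometimes report something else, mostly with a low value. They report only what shows in the picture. A call takes as long as a camera call.
- ctrl.boxes_of(query, picture): "extent" ([left, top, width, height] in pixels, round what is visible of it).
- ctrl.landmark_of(query, picture): "point" ([column, row] in pixels: a listed point, or the origin of a listed thing).
The state is a dict: "time_s": time; "joints": joint angles; "dq": joint speeds; "tau": joint torques, N m; "eef_pos": TCP position; "ee_rot": TCP orientation; "force": force on the tool from outside, world axes, zero at the start; "wrist_torque": the same for the moment, N m; "grip_width": opening from 0.0 (shut) to 1.0 (fully open); "grip_force": force on a finger pad.
Only numpy, scipy, OpenCV 4.12 (cv2) and the standard library are available. Lean on these libraries where they do the work, as an engineer would, in place of code of your own. Each camera call takes 0.05 s, during which the arm holds its last target. There are 200 camera calls.

TASK

Empty the four bone ends from the steel scoop into the lone empty glass jar by tipping the scoop over it, and set the scoop back down flat on the table. Then take the sprung press lid by its knob, lower its plunger plate into that jar onto the bone ends and push down against the spring until the lid sits level and fully home on the glass rim, and keep holding it firmly there so that I can snap the clips on: finish while holding, do not let go. It is glass, so press without slamming, keep the jar standing and leave the other things on the bench where they are.

Things in the scene. Friction and masses are not known exactly. Their poses are not given: they have to be found in the camera images.
- scoop: Straight-sided stainless trim scoop lying flat, 0.2 kg. Origin: under the pan floor; its x runs from the open mouth (x = -65 mm) to the rear wall (x = +52), z up. Pan 80 mm wide outside, floor 2 mm thick, side walls 30 mm high, rear wall 38, no front wall. Mouth starts turned roughly to the robot. Pieces begin to slide at 27 to 35 degrees of tip, mouth down; 55 to 65 empties it.
- scoop_handle (a point): Middle of the scoop's straight black flat-sided handle behind the rear wall, at x = 95, z = 32 mm of the scoop: the place to pinch it, across its 16 mm width (scoop's y), from above. The handle runs from x = 52 to 137 mm and is 22 mm tall (z = 21 to 43 mm).
- scoop_mouth (a point): Middle of the scoop's open front edge, on the floor's upper face (scoop x = -65, z = 2 mm): the edge over which the pieces slide out. Same axes as the scoop.
- jar: The lone empty clear glass jar standing upright by itself in the work area (other jars hold duck legs, or stand empty at the far right edge). Origin: centre of its underside. Outer diameter 114 mm, rim at z = 136 mm, mouth and inside 98 mm in diameter, inner floor at z = 8 mm; 0.42 kg, loose.
- press_lid: Steel press lid with a sprung plunger below it, 0.3 kg, standing upright on its plunger plate. Origin: centre of the flange's underside, the face that comes to rest on the jar rim (136 mm above the jar's origin when home); z up. Flange 115 mm in diameter, 3 to 5 mm thick; a locating step under it, 89 mm in diameter and 6 mm deep, drops into the mouth. Let go, the spring lifts it off the rim.
- lid_knob (a point): Middle of the round black knob on top of the press lid, on its axis, 26 mm above the lid's origin: the place to pinch it from above. Knob 32 mm in diameter, from 14 to 40 mm above the lid's origin, on an 18 mm neck.
- follower (a joint): Travel of the lid's round plunger plate (82 mm in diameter) towards the lid, in m: 0 spring relaxed, the plate's underside 124 mm below the lid's origin; at most 0.045. Spring force about 4 N at 0 and 0.2 N more per mm. With the lid home on the bone ends it reads 0.008 to 0.04, so that takes a push of some 3 to 10 N beyond the lid's weight; then 5 to 12 N more to bear firmly on the rim.
- bone_0: A trimmed, dry duck bone end: a hard amber-brown knuckle-shaped chunk about 25 x 30 x 17 mm, 18 g. Origin near the centre of its underside as it lies. It starts on the scoop's floor, one of four.
- bone_1: A trimmed, dry duck bone end: a hard amber-brown knuckle-shaped chunk about 24 x 37 x 15 mm, 18 g. Origin near the centre of its underside as it lies. It starts on the scoop's floor, one of four.
- bone_2: A trimmed, dry duck bone end: a hard amber-brown knuckle-shaped chunk about 20 x 26 x 15 mm, 18 g. Origin near the centre of its underside as it lies. It starts on the scoop's floor, one of four.
- bone_3: A trimmed, dry duck bone end: a hard amber-brown knuckle-shaped chunk about 24 x 37 x 15 mm, 18 g. Origin near the centre of its underside as it lies. It starts on the scoop's floor, one of four.
- mill: Bystander: clear salt mill with a grey domed top, 44 mm in diameter, 90 mm tall, between the robot and the work. Origin under its centre.
- steel_cup: Bystander: small empty steel portion cup, 56 mm in diameter, 50 mm tall. Origin under its centre.
- timer: Bystander: round wind-up kitchen timer, 67 mm in diameter, 42 mm tall. Origin under its centre.

How it is judged:
By the outcome, as a careful person would: the job done as asked, in the order asked, and still so for the second after the job is handed in, while the arm keeps its last pose, push and grip.
It also fails if it takes over 72 s, if anything falls off the work surface, if the arm or the gripper's body presses on something with over 40 N, if the wrist force passes 120 N, or if a joint passes its speed limit or range.

## Working session

There is one attempt and no reset: what is moved stays moved. The work goes in short steps, Python scripts to look and compute and a tool call to move; the robot and the scene stay as the last step left them, time stands still between calls to the robot, and variables do not carry over. Pictures are saved under pics/ and viewed, at most 10 in all, crops included, and the job is handed in when it is done.

Besides the shell and the picture viewer there is one more tool, called after "Request:" by a JSON object that holds its "api" and its "payload", one argument or row to a line. send_rows: Moves the arm, as the interface text tells. Its arguments: {"type":"object","properties":{"targets":{"type":"array"},"squeeze":{"type":"number"}},"required":["targets"]}

```bash
ls; mkdir -p pics; cat > h.py <<'E'
from rig import ctrl
import numpy as np, cv2
def px(P,c):
    q=c["R"]@np.asarray(P,float)+np.asarray(c["t"]).ravel(); q=c["camera_matrix"]@q; return q[:2]/q[2]
def ray(p,c):
    R=np.asarray(c["R"]);t=np.asarray(c["t"]).ravel()
    d=R.T@np.linalg.solve(c["camera_matrix"],[p[0],p[1],1]); return -R.T@t,d
def atz(p,c,z):
    o,d=ray(p,c); return o+d*(z-o[2])/d[2]
def tri(p1,c1,p2,c2):
    o1,d1=ray(p1,c1);o2,d2=ray(p2,c2);d1/=np.linalg.norm(d1);d2/=np.linalg.norm(d2)
    s=np.linalg.lstsq(np.c_[d1,-d2],o2-o1,rcond=None)[0]
    a=o1+d1*s[0];b=o2+d2*s[1]; return (a+b)/2,np.linalg.norm(a-b)
E
python3 - <<'E'
from h import *
np.set_printoptions(precision=1,suppress=True)
cs={n:ctrl.capture(n) for n in("side","top")}
for n,c in cs.items():
    cv2.imwrite(f"pics/{n}0.png",c["img"][...,::-1]); print(n,-c["R"].T@np.ravel(c["t"]),np.asarray(c["R"])[2])
for q in["scoop","scoop_handle","scoop_mouth","jar","press_lid","lid_knob","mill","steel_cup","timer"]:
    L={n:ctrl.landmark_of(q,c) for n,c in cs.items()}
    for n in L: print(q,n,[(np.array(d["point"]),round(d["score"],2)) for d in L[n][:4]])
    if L["side"] and L["top"]: print("   tri",*tri(L["side"][0]["point"],cs["side"],L["top"][0]["point"],cs["top"]))
E
```

```text
pics
side [ -234.  -1184.2   758.3] [ 0.4  0.8 -0.4]
top [ 339.    -6.7 1029.7] [ 0.1 -0.  -1. ]
scoop side [(array([291.5, 240.4]), 0.77)]
scoop top [(array([208.2, 222.1]), 0.72)]
   tri [442.9 220.6   1.6] 6.51779242726074
scoop_handle side [(array([322.9, 226.2]), 0.83)]
scoop_handle top [(array([204.3, 176.1]), 0.97), (array([401.6, 281.7]), 0.54), (array([220.3, 208.8]), 0.4)]
   tri [545.7 225.4  21.8] 3.8766721646348072
scoop_mouth side [(array([271.7, 244.7]), 0.77)]
scoop_mouth top [(array([210.5, 244.7]), 0.67)]
   tri [386.2 217.2   2.3] 2.3317844031649537
jar side [(array([392.9, 340.2]), 0.56)]
jar top [(array([432.5, 223.5]), 0.67), (array([256.7, 250.8]), 0.3)]
   tri [ 429.  -302.5   -1.4] 1.3736089211083709
press_lid side []
press_lid top [(array([332.9, 207.3]), 0.9), (array([202.4, 221.7]), 0.55)]
lid_knob side []
lid_knob top [(array([333.6, 206.9]), 0.85), (array([218.9, 208.3]), 0.73), (array([209.6, 221.9]), 0.67), (array([220. , 226.4]), 0.32)]
mill side [(array([282.9, 263.8]), 0.6)]
mill top [(array([257.6, 250. ]), 0.74), (array([219. , 210.1]), 0.69), (array([204.8, 177.9]), 0.43)]
   tri [370.9 109.6  -1.7] 5.669016172376553
steel_cup side [(array([218.7, 248.9]), 0.59)]
steel_cup top [(array([191.3, 303.5]), 0.74)]
   tri [251.1 262.4  -0.4] 3.0217438741302223
timer side [(array([317.3, 339.6]), 0.69)]
timer top [(array([400.7, 281.9]), 0.63), (array([216. , 206.4]), 0.46)]
   tri [ 292.1 -224.    -4.8] 3.6144093600536165
```

```bash
python3 -c "
import cv2
a=cv2.imread('pics/side0.png');b=cv2.imread('pics/top0.png')
cv2.imwrite('pics/side0c.png',cv2.resize(a[140:440,180:580],(800,600),interpolation=cv2.INTER_CUBIC))
cv2.imwrite('pics/top0c.png',cv2.resize(b[100:400,120:520],(800,600),interpolation=cv2.INTER_CUBIC))"
```

```text
(no output)
```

View pics/side0c.png

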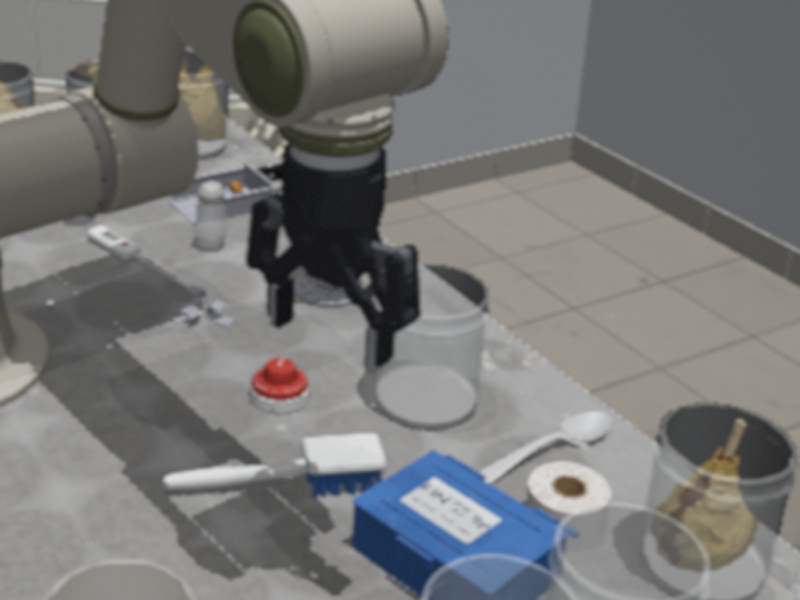

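View pics/top0c.png

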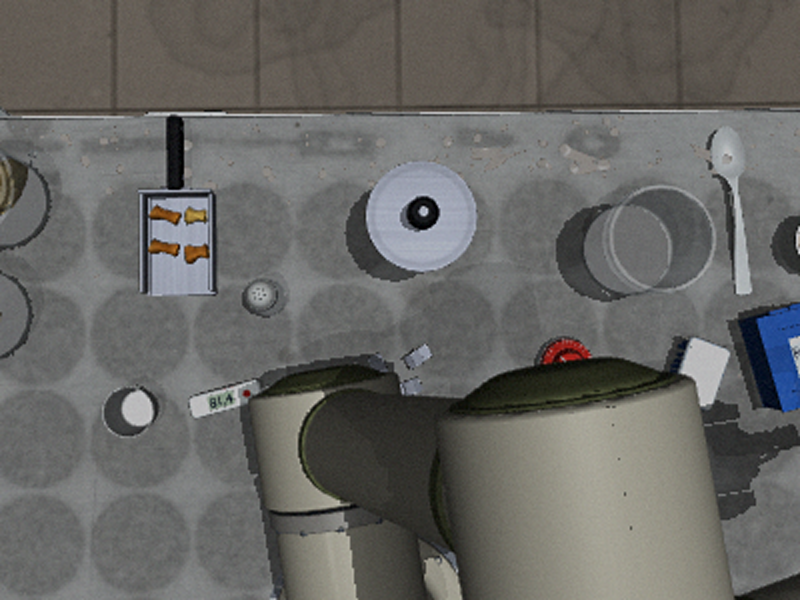

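The side crop shows the mill (210,215) in front of the scoop, and the jar standing at (425,350). In the top crop the scoop is at (177,240) with its handle up at (175,150), four bones on its floor, the lid at (423,213) and the jar at (650,240).

```bash
cat >> h.py <<'E'
from scipy.spatial.transform import Rotation as Ro
np.set_printoptions(precision=4,suppress=True)
def state():
    s=ctrl.sense(); q=np.array(s["ee_rot"]); return s,np.array(s["eef_pos"],float),Ro.from_quat(q[[1,2,3,0]])
def down(yaw): # tool z down, tool x at heading yaw (deg)
    c,s=np.cos(np.radians(yaw)),np.sin(np.radians(yaw)); return Ro.from_matrix(np.array([[c,s,0],[s,-c,0],[0,0,-1]]))
def plan(p0,R0,p1,R1,n):
    w=(R0.inv()*R1).as_rotvec()/n
    A=sum((R0*Ro.from_rotvec(k*w)).as_matrix() for k in range(n))
    s=np.linalg.solve(A,np.array(p1)-p0); print(n,"rows shift m",s/1000,"turn",w); return s,w
E
python3 - <<'E'
from h import *
s,p,R=state(); print(s["time_s"],p,R.as_matrix(),s["grip_width"],s["force"])
c=ctrl.capture("top")
print("handle@32",atz([204.3,176.1],c,32),"mouth@2",atz([210.5,244.7],c,2),"scoop@0",atz([208.2,222.1],c,0))
print("lid@150",atz([333.3,207],c,150),"lid@124",atz([332.9,207.3],c,124),"jar@0",atz([432.5,223.5],c,0))
h=lambda x,y:[120+x/2,100+y/2]
print("handle ends@43",atz(h(175,118),c,43),atz(h(175,187),c,43),"flange ctr@129",atz(h(421.5,216.5),c,129))
print("pan corners",atz(h(138,293),c,32),atz(h(216,293),c,32),atz(h(140,190),c,38),atz(h(214,190),c,38))
print("rim ctr@136",atz(h(657,240),c,136))
E
```

```text
1.0 [ 189.7359 -489.5407  231.3176] [[ 0.9324  0.3614  0.    ]
 [ 0.3614 -0.9324 -0.0001]
 [-0.      0.0001 -1.    ]] 1.0020864345593836 [-0.3437  0.6183 -0.8357]
handle@32 [541.9084 223.8345  32.    ] mouth@2 [387.3036 216.8007   2.    ] scoop@0 [440.1578 222.4162   0.    ]
lid@150 [452.2743 -60.6011 150.    ] lid@124 [455.0098 -61.358  124.    ] jar@0 [ 429.4326 -302.4961    0.    ]
handle ends@43 [578.4128 214.0477  43.    ] [500.2464 214.2439  43.    ] flange ctr@129 [452.4698 -56.6067 129.    ]
pan corners [382.572  258.4012  32.    ] [381.2456 171.0637  32.    ] [498.1708 254.5444  38.    ] [497.0961 171.6531  38.    ]
rim ctr@136 [ 424.2    -296.4945  136.    ]
```

```bash
python3 - <<'E'
from h import *
c=ctrl.capture("top"); g=c["img"].astype(int).max(2)
for r in range(156,198,4): 
    row=g[r,190:240]; i=np.where(row<60)[0]; print(r,i.min()+190 if len(i) else None,i.max()+190 if len(i) else None,len(i))
m=np.zeros(g.shape,bool); m[150:196,198:216]=g[150:196,198:216]<60
ys,xs=np.nonzero(m); print(xs.min(),xs.max(),ys.min(),ys.max(),atz([xs.mean(),ys.mean()],c,43))
for r in(162,170,178,186):
  x=np.nonzero(m[r-3:r+4])[1].mean(); print(r,x,atz([x,r],c,43))
print("ends",atz([207.5,ys.min()-.5],c,43),atz([207.5,ys.max()+.5],c,32))
k=np.zeros(g.shape,bool);k[195:222,320:345]=g[195:222,320:345]<70;ys,xs=np.nonzero(k);print("knob",xs.min(),xs.max(),ys.min(),ys.max(),atz([(xs.min()+xs.max())/2,(ys.min()+ys.max())/2],c,124+30))
_,p,R=state(); plan(p,R,[539,215,190],down(0),18)
E
```

```text
156 193 193 1
160 203 211 9
164 203 211 9
168 203 211 9
172 203 211 9
176 204 211 8
180 204 211 8
184 204 211 8
188 204 211 8
192 204 211 8
196 206 226 18
203 211 158 194 [540.8167 214.7892  43.    ]
162 206.93548387096774 [571.6034 215.3282  43.    ]
170 207.0 [553.43   215.2283  43.    ]
178 207.5 [535.281 214.156  43.   ]
186 207.5 [517.1817 214.2014  43.    ]
ends [581.8267 214.0391  43.    ] [499.7628 216.7123  32.    ]
knob 323 339 198 214 [453.8273 -55.7999 154.    ]
18 rows shift m [ 0.0268 -0.0348  0.0023] turn [ 0.     -0.      0.0205]
```

Request:
{"api": "send_rows", "payload": {
  "targets": [
    [0,0.0268,-0.0348,0.0023,0,0,0.0205],
    [0,0.0268,-0.0348,0.0023,0,0,0.0205],
    [0,0.0268,-0.0348,0.0023,0,0,0.0205],
    [0,0.0268,-0.0348,0.0023,0,0,0.0205],
    [0,0.0268,-0.0348,0.0023,0,0,0.0205],
    [0,0.0268,-0.0348,0.0023,0,0,0.0205],
    [0,0.0268,-0.0348,0.0023,0,0,0.0205],
    [0,0.0268,-0.0348,0.0023,0,0,0.0205],
    [0,0.0268,-0.0348,0.0023,0,0,0.0205],
    [0,0.0268,-0.0348,0.0023,0,0,0.0205]
  ]
}}

```text
time_s: 2.35
eef_pos: [352.3, -80.8, 208.5]
ee_rot: [0.0, 0.997, 0.082, 0.0]
force: [0.7, -1.2, 0.8]
grip_width: 0.495
grip_force: 0.0
```

Request:
{"api": "send_rows", "payload": {
  "targets": [
    [0,0.0268,-0.0348,0.0023,0,0,0.0205],
    [0,0.0268,-0.0348,0.0023,0,0,0.0205],
    [0,0.0268,-0.0348,0.0023,0,0,0.0205],
    [0,0.0268,-0.0348,0.0023,0,0,0.0205],
    [0,0.0268,-0.0348,0.0023,0,0,0.0205],
    [0,0.0268,-0.0348,0.0023,0,0,0.0205],
    [0,0.0268,-0.0348,0.0023,0,0,0.0205],
    [0,0.0268,-0.0348,0.0023,0,0,0.0205],
    [0,0,0,0.04,0,0,0],
    [0,0,0,0.04,0,0,0]
  ]
}}

```text
time_s: 3.6
eef_pos: [539.4, 215.1, 108.7]
ee_rot: [-0.0, 1.0, 0.001, 0.0]
force: [0.5, -0.7, 0.5]
grip_width: 0.503
grip_force: 0.0
```

```bash
python3 - <<'E'
from h import *
s,p,R=state(); print(s["time_s"],p,R.as_matrix(),s["joints"],s["grip_width"],s["force"])
c=ctrl.capture("side"); cv2.imwrite("pics/s1.png",cv2.resize(c["img"][140:290,220:420,::-1],(800,600),interpolation=cv2.INTER_CUBIC))
L=ctrl.landmark_of("scoop_handle",c)[:2]; print(L, px([541,214.8,32],c),px(p,c))
t=ctrl.capture("top"); print(ctrl.landmark_of("jar",t)[:2])
cv2.imwrite("pics/t1.png",cv2.resize(t["img"][150:300,330:530,::-1],(800,600),interpolation=cv2.INTER_CUBIC))
E
```

```text
3.6 [539.3557 215.1397 108.7253] [[ 1.      0.0016  0.0006]
 [ 0.0016 -1.      0.0001]
 [ 0.0006 -0.0001 -1.    ]] [ 0.1779  0.551   1.4792 -0.      1.1108  1.7471] 0.5032187820637787 [ 0.4752 -0.7094  0.4646]
[{'point': [325.3, 224.0], 'score': 0.6}] [322.5872 224.6434] [322.4523 199.386 ]
[{'point': [432.1, 224.9], 'score': 0.59}, {'point': [399.3, 282.2], 'score': 0.23}]
```

View pics/s1.png

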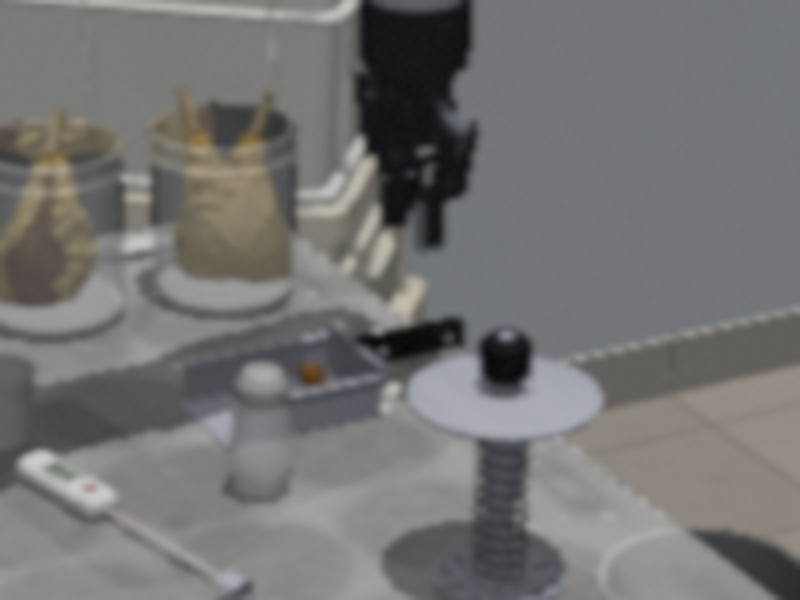

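View pics/t1.png

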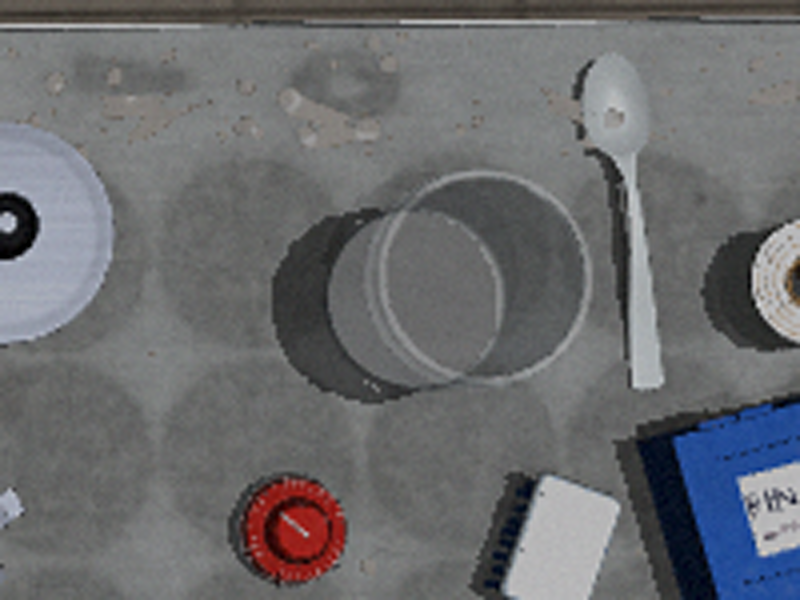

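Side crop: fingers hang right over the handle (handle crop (365,345)–(460,330)), and the lid knob is at (505,357). Top crop: jar rim centre (485,278), base centre (417,299). Descending onto the handle and gripping.

Request:
{"api": "send_rows", "payload": {
  "targets": [
    [0,0.0015,0,0.02,0,0,-0.02],
    [0,0,0,0.025,0,0,0],
    [0,0,0,0.025,0,0,0],
    [0,0,0,0.015,0,0,0],
    [0,0,0,0.0095,0,0,0],
    [0.5,0,0,0,0,0,0],
    [1,0,0,0,0,0,0],
    [1,0,0,0,0,0,0],
    [1,0,0,0,0,0,0],
    [1,0,0,0,0,0,0]
  ],
  "squeeze": 100
}}

```text
time_s: 5.05
eef_pos: [541.3, 214.8, 16.3]
ee_rot: [-0.0, 1.0, 0.01, 0.001]
force: [-0.2, 0.1, 5.2]
grip_width: 0.171
grip_force: 97.1
```

```bash
python3 - <<'E'
from h import *
s,p,R=state(); print(s["time_s"],p,R.as_matrix(),s["grip_width"],s["grip_force"],s["force"])
t=ctrl.capture("top")
print("rim",atz([451.25,219.4],t,136),"base",atz([434.25,224.75],t,4))
E
```

```text
5.05 [541.3494 214.7983  16.252 ] [[ 0.9998  0.0209  0.0017]
 [ 0.0209 -0.9998  0.0003]
 [ 0.0017 -0.0003 -1.    ]] 0.17063939933181083 97.13073134422302 [-0.1835  0.0555  5.1904]
rim [ 425.3509 -302.1859  136.    ] base [ 426.0866 -305.3758    4.    ]
```

Request:
{"api": "send_rows", "payload": {
  "targets": [
    [1,0,0,-0.006,0,0,0],
    [1,0,0,-0.012,0,0,0],
    [1,0,0,-0.02,0,-0.0175,0],
    [1,0,0,-0.025,0,-0.0175,0],
    [1,0,0,-0.025,0,-0.0175,0],
    [1,0,0,-0.025,0,-0.0175,0],
    [1,0,0,-0.025,0,-0.0175,0],
    [1,0,0,-0.025,0,-0.0175,0],
    [1,0,0,-0.018,0,-0.0175,0],
    [1,0,0,-0.01,0,-0.0175,0]
  ]
}}

```text
time_s: 6.35
eef_pos: [550.5, 214.9, 207.5]
ee_rot: [0.001, 0.998, 0.01, -0.069]
force: [0.8, -0.2, -2.8]
grip_width: 0.165
grip_force: 97.2
```

```bash
cat >> h.py <<'E'
G=np.array([-160.,0,0]) 
def scoopR(yaw,tilt): return down(yaw)*Ro.from_rotvec([0,np.radians(tilt),0])
# mouth edge in tool frame: scoop (x=-65,z=2) relative to TCP at scoop (x=95+dx, z=16+dz)
M=np.array([-160.,0,14.])
def tcp_for_mouth(m,R): return np.array(m)-R.apply(M)
def tilt_of(R): return np.degrees(np.arcsin(R.apply([1,0,0])[2])), np.degrees(np.arctan2(*R.apply([1,0,0])[[1,0]]))
E
python3 - <<'E'
from h import *
s,p,R=state(); print(s["time_s"],p,tilt_of(R),s["grip_width"],s["grip_force"],s["force"],s["wrist_torque"])
for n in("side","top"):
    c=ctrl.capture(n); q=p+R.apply(M); u=px(q,c); print(n,"mouth pred",q,u,[(d["point"],d["score"]) for d in ctrl.landmark_of("scoop_mouth",c)[:2]])
    x,y=int(u[0]),int(u[1]); y=max(y,60);x=max(x,90); cv2.imwrite(f"pics/{n}2.png",cv2.resize(c["img"][y-60:y+60,x-80:x+80,::-1],(640,480)))
h=np.array([1,-1,0])/2**.5
t1=np.array([426,-303,212])+15*h; R1=scoopR(-45,-6); p1=tcp_for_mouth(t1,R1); print(p1); plan(p,R,p1,R1,24)
E
cd pics; python3 -c "
import cv2,numpy as np
cv2.imwrite('c2.png',np.hstack([cv2.resize(cv2.imread(f'{n}2.png'),(400,300)) for n in('side','top')]))"
```

```text
6.35 [550.5353 214.8663 207.5499] (np.float64(-7.965403173730126), np.float64(1.1902513524019025)) 0.16491302196624338 97.21822500228882 [ 0.7692 -0.2487 -2.8173] [-0.0192 -0.321   0.0374]
side mouth pred [390.1735 211.5368 215.857 ] [272.9204 170.9513] [([272.7, 169.0], 0.64)]
top mouth pred [390.1735 211.5368 215.857 ] [187.9138 238.0104] [([187.4, 240.2], 0.8)]
[ 550.1587 -427.1587  209.1988]
24 rows shift m [ 0.0097  0.0257 -0.0012] turn [0.0041 0.0014 0.0333]
```

View pics/c2.png

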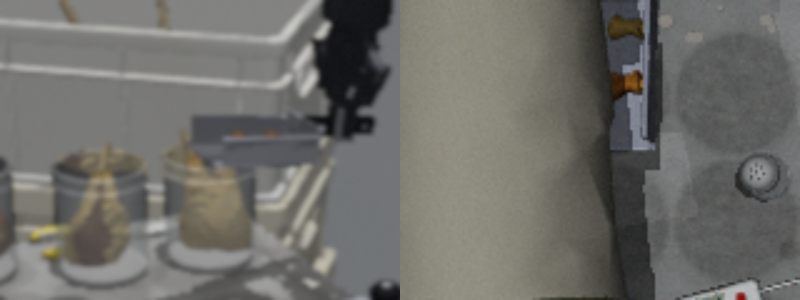

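The side crop shows the lifted scoop with bones inside, level-ish in the gripper (mouth at (200,140)), above the duck jars. The top crop shows bones at (627,28) and (627,85), with the mouth close to the prediction.

Request:
{"api": "send_rows", "payload": {
  "targets": [
    [1,0.0048,0.0129,-0.0006,0.002,0.0007,0.0167],
    [1,0.0097,0.0257,-0.0012,0.0041,0.0014,0.0333],
    [1,0.0097,0.0257,-0.0012,0.0041,0.0014,0.0333],
    [1,0.0097,0.0257,-0.0012,0.0041,0.0014,0.0333],
    [1,0.0097,0.0257,-0.0012,0.0041,0.0014,0.0333],
    [1,0.0097,0.0257,-0.0012,0.0041,0.0014,0.0333],
    [1,0.0097,0.0257,-0.0012,0.0041,0.0014,0.0333],
    [1,0.0097,0.0257,-0.0012,0.0041,0.0014,0.0333],
    [1,0.0097,0.0257,-0.0012,0.0041,0.0014,0.0333],
    [1,0.0097,0.0257,-0.0012,0.0041,0.0014,0.0333]
  ]
}}

```text
time_s: 7.8
eef_pos: [612.3, -39.6, 205.0]
ee_rot: [-0.008, 0.987, -0.149, -0.063]
force: [-0.6, -0.1, -1.9]
grip_width: 0.166
grip_force: 97.2
```

Request:
{"api": "send_rows", "payload": {
  "targets": [
    [1,0.0097,0.0257,-0.0012,0.0041,0.0014,0.0333],
    [1,0.0097,0.0257,-0.0012,0.0041,0.0014,0.0333],
    [1,0.0097,0.0257,-0.0012,0.0041,0.0014,0.0333],
    [1,0.0097,0.0257,-0.0012,0.0041,0.0014,0.0333],
    [1,0.0097,0.0257,-0.0012,0.0041,0.0014,0.0333],
    [1,0.0097,0.0257,-0.0012,0.0041,0.0014,0.0333],
    [1,0.0097,0.0257,-0.0012,0.0041,0.0014,0.0333],
    [1,0.0097,0.0257,-0.0012,0.0041,0.0014,0.0333],
    [1,0.0097,0.0257,-0.0012,0.0041,0.0014,0.0333],
    [1,0.0097,0.0257,-0.0012,0.0041,0.0014,0.0333]
  ]
}}

```text
time_s: 9.05
eef_pos: [588.3, -312.1, 206.1]
ee_rot: [-0.016, 0.948, -0.312, -0.053]
force: [0.4, -0.1, -2.4]
grip_width: 0.166
grip_force: 97.0
```

Request:
{"api": "send_rows", "payload": {
  "targets": [
    [1,0.0097,0.0257,-0.0012,0.0041,0.0014,0.0333],
    [1,0.0097,0.0257,-0.0012,0.0041,0.0014,0.0333],
    [1,0.0097,0.0257,-0.0012,0.0041,0.0014,0.0333],
    [1,0.0097,0.0257,-0.0012,0.0041,0.0014,0.0333],
    [1,0.0049,0.0129,-0.0006,0.002,0.0007,0.0167],
    [1,0,0,0,0,0.02,0],
    [1,0,0,0,0,0.03,0],
    [1,0,0,0,0,0.03,0],
    [1,0,0,0,0,0.02,0],
    [1,0,0,0,0,0,0]
  ]
}}

```text
time_s: 10.3
eef_pos: [549.3, -426.7, 207.8]
ee_rot: [-0.001, 0.924, -0.382, -0.002]
force: [-0.1, -0.2, -2.4]
grip_width: 0.167
grip_force: 97.2
```

```bash
python3 - <<'E'
from h import *
s,p,R=state(); q=p+R.apply(M); print(s["time_s"],p,tilt_of(R),s["force"],s["joints"],"mouth",q)
cs={n:ctrl.capture(n) for n in("side","top")}
for n,c in cs.items(): print(n,px(q,c),[(d["point"],d["score"]) for d in ctrl.landmark_of("scoop_mouth",c)[:2]],[(d["point"],d["score"]) for d in ctrl.landmark_of("jar",c)[:2]])
cv2.imwrite("pics/c3.png",np.hstack([cv2.resize(cs["side"]["img"][100:400,270:570],(400,400)),cv2.resize(cs["top"]["img"][140:340,340:540],(400,400))])[...,::-1])
E
```

```text
10.3 [ 549.3169 -426.7428  207.8321] (np.float64(-0.2412435666433601), np.float64(-44.89721266823217)) [-0.0958 -0.2136 -2.3973] [-0.8285  0.7304  0.9064  0.      1.5091  1.5259] mouth [ 435.9385 -313.766   194.5059]
side [405.8644 258.9517] [([405.5, 258.9], 0.62)] [([393.7, 342.1], 0.92)]
top [467.0372 210.7201] [([464.3, 209.5], 0.86)] [([428.5, 224.2], 0.92)]
```

View pics/c3.png

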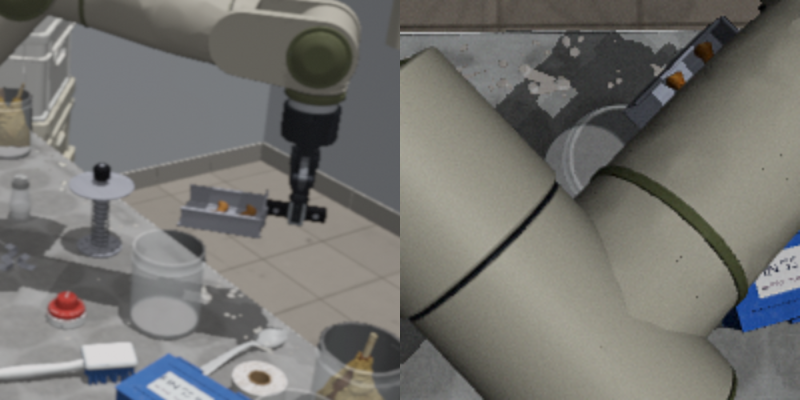

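Side view: scoop level, bones in it at (222,207) and (250,212), jar standing at (167,285). Mouth matches the prediction in both views, so I start tipping about the mouth edge.

```bash
python3 - <<'E'
from h import *
s,p,R=state(); m=[436.6,-313.6,152]
R1=scoopR(-45,22); p1=tcp_for_mouth(m,R1); plan(p,R,p1,R1,10)
R2=scoopR(-45,64); p2=tcp_for_mouth(m,R2); plan(p1,R1,p2,R2,20); print(p1,p2)
E
```

```text
10 rows shift m [-0.0014 -0.0001 -0.002 ] turn [-0.      0.0389  0.0001]
20 rows shift m [-0.0006  0.     -0.0059] turn [0.     0.0367 0.    ]
[ 537.7905 -414.7905  224.9176] [ 477.2984 -354.2984  301.9442]
```

Request:
{"api": "send_rows", "payload": {
  "targets": [
    [1,-0.0014,0,-0.002,0,0.0389,0],
    [1,-0.0014,0,-0.002,0,0.0389,0],
    [1,-0.0014,0,-0.002,0,0.0389,0],
    [1,-0.0014,0,-0.002,0,0.0389,0],
    [1,-0.0014,0,-0.002,0,0.0389,0],
    [1,-0.0014,0,-0.002,0,0.0389,0],
    [1,-0.0014,0,-0.002,0,0.0389,0],
    [1,-0.0014,0,-0.002,0,0.0389,0],
    [1,-0.0014,0,-0.002,0,0.0389,0],
    [1,-0.0014,0,-0.002,0,0.0389,0]
  ]
}}

```text
time_s: 11.85
eef_pos: [536.8, -415.3, 224.7]
ee_rot: [0.073, 0.907, -0.375, 0.177]
force: [-0.2, 0.4, -3.3]
grip_width: 0.168
grip_force: 97.2
```

```bash
python3 - <<'E'
from h import *
s,p,R=state(); q=p+R.apply(M); print(s["time_s"],p,tilt_of(R),s["force"],s["joints"],"mouth",q)
cs={n:ctrl.capture(n) for n in("side","top")}
for n,c in cs.items(): print(n,px(q,c),[(d["point"],d["score"]) for d in ctrl.landmark_of("scoop_mouth",c)[:2]],[(d["point"],d["score"]) for d in ctrl.landmark_of("jar",c)[:2]])
R2=scoopR(-45,64); p2=tcp_for_mouth([436.6,-313.6,152],R2); plan(p,R,p2,R2,20)
E
```

```text
11.85 [ 536.8335 -415.2918  224.6806] (np.float64(22.062466318187344), np.float64(-44.952066626881255)) [-0.2095  0.3806 -3.2603] [-0.8384  0.4614  1.3511  0.0251  0.9447  1.5062] mouth [ 435.6161 -314.2408  151.607 ]
side [404.2961 278.239 ] [([405.5, 276.3], 0.72), ([346.7, 239.7], 0.18)] [([391.8, 343.6], 0.75)]
top [459.57   213.4467] [([459.6, 212.4], 0.95)] [([429.7, 224.3], 0.61)]
20 rows shift m [-0.0006 -0.0001 -0.0059] turn [-0.      0.0366  0.    ]
```

Request:
{"api": "send_rows", "payload": {
  "targets": [
    [1,-0.0006,0,-0.0059,0,0.0366,0],
    [1,-0.0006,0,-0.0059,0,0.0366,0],
    [1,-0.0006,0,-0.0059,0,0.0366,0],
    [1,-0.0006,0,-0.0059,0,0.0366,0],
    [1,-0.0006,0,-0.0059,0,0.0366,0],
    [1,-0.0006,0,-0.0059,0,0.0366,0],
    [1,-0.0006,0,-0.0059,0,0.0366,0],
    [1,-0.0006,0,-0.0059,0,0.0366,0],
    [1,-0.0006,0,-0.0059,0,0.0366,0],
    [1,-0.0006,0,-0.0059,0,0.0366,0]
  ]
}}

```text
time_s: 13.4
eef_pos: [511.7, -390.2, 271.8]
ee_rot: [0.14, 0.86, -0.356, 0.339]
force: [-0.0, -0.4, -3.2]
grip_width: 0.168
grip_force: 97.4
```

Request:
{"api": "send_rows", "payload": {
  "targets": [
    [1,-0.0006,0,-0.0059,0,0.0366,0],
    [1,-0.0006,0,-0.0059,0,0.0366,0],
    [1,-0.0006,0,-0.0059,0,0.0366,0],
    [1,-0.0006,0,-0.0059,0,0.0366,0],
    [1,-0.0006,0,-0.0059,0,0.0366,0],
    [1,-0.0006,0,-0.0059,0,0.0366,0],
    [1,-0.0006,0,-0.0059,0,0.0366,0],
    [1,-0.0006,0,-0.0059,0,0.0366,0],
    [1,-0.0006,0,-0.0059,0,0.0366,0],
    [1,-0.0006,0,-0.0059,0,0.0366,0]
  ]
}}

```text
time_s: 14.65
eef_pos: [483.1, -357.9, 300.9]
ee_rot: [0.192, 0.795, -0.326, 0.475]
force: [0.3, 1.1, -2.0]
grip_width: 0.167
grip_force: 97.5
```

```bash
python3 - <<'E'
from h import *
s,p,R=state(); q=p+R.apply(M); print(s["time_s"],p,tilt_of(R),s["force"],s["joints"],"mouth",q)
cs={n:ctrl.capture(n) for n in("side","top")}
for b in("jar","bone_0","scoop"):
  for n,c in cs.items(): print(b,n,[(d["extent"],d["score"]) for d in ctrl.boxes_of(b,c)[:5]])
cv2.imwrite("pics/c4.png",np.hstack([cv2.resize(cs["side"]["img"][190:370,320:500],(400,400)),cv2.resize(cs["top"]["img"][140:340,340:540],(400,400))])[...,::-1])
E
```

```text
14.65 [ 483.1152 -357.8539  300.9215] (np.float64(61.66602133917347), np.float64(-44.93421932424202)) [ 0.3334  1.1179 -1.9784] [-0.8693  0.0601  1.9882  1.3532  0.0875  0.1779] mouth [ 438.1854 -312.8175  153.446 ]
jar side [([324.5, 221.7, 46.1, 71.7], 0.74), ([365.8, 272.5, 60.7, 84.7], 0.71)]
jar top [([409.6, 192.3, 46.2, 50.7], 0.79), ([305.4, 181.3, 53.4, 55.1], 0.49)]
bone_0 side []
bone_0 top []
scoop side [([393.1, 188.0, 60.2, 101.2], 0.73), ([367.1, 272.9, 62.0, 85.4], 0.52)]
scoop top [([303.7, 180.9, 53.5, 55.6], 0.75), ([437.8, 160.7, 93.5, 50.0], 0.71)]
```

View pics/c4.png

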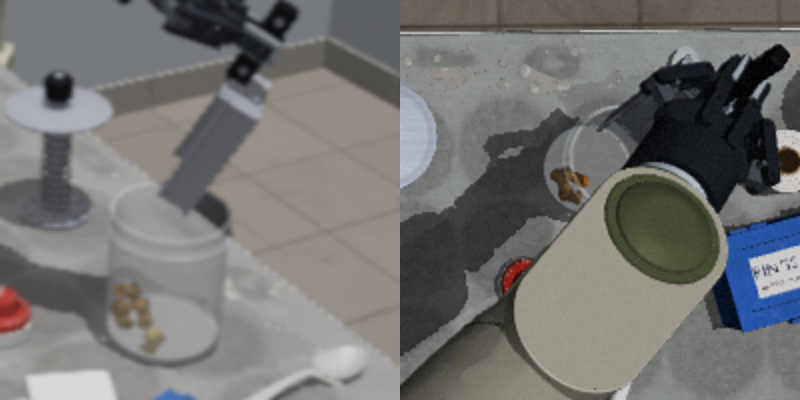

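Side crop: all the bones lie in the jar, four lumps around (122–153, 290–340), the scoop is tipped above the rim at (225,150) and the jar stands. Top crop: pile at (568,183), nothing outside. Now levelling the scoop back while rising.

```bash
python3 - <<'E'
from h import *
s,p,R=state(); 
R1=scoopR(-45,40); p1=tcp_for_mouth([441,-317,175],R1); a=plan(p,R,p1,R1,10)
R2=scoopR(-45,0); p2=tcp_for_mouth([441,-317,208],R2); plan(p1,R1,p2,R2,10); print(p1,p2)
E
```

```text
10 rows shift m [0.0025 0.0001 0.0051] turn [-0.0011 -0.0377  0.0003]
10 rows shift m [0.0018 0.     0.0081] turn [-0.     -0.0698  0.    ]
[ 521.3048 -397.3048  288.5706] [ 554.1371 -430.1371  222.    ]
```

Request:
{"api": "send_rows", "payload": {
  "targets": [
    [1,0.0025,0,0.0051,-0.001,-0.0377,0],
    [1,0.0025,0,0.0051,-0.001,-0.0377,0],
    [1,0.0025,0,0.0051,-0.001,-0.0377,0],
    [1,0.0025,0,0.0051,-0.001,-0.0377,0],
    [1,0.0025,0,0.0051,-0.001,-0.0377,0],
    [1,0.0025,0,0.0051,-0.001,-0.0377,0],
    [1,0.0025,0,0.0051,-0.001,-0.0377,0],
    [1,0.0025,0,0.0051,-0.001,-0.0377,0],
    [1,0.0025,0,0.0051,-0.001,-0.0377,0],
    [1,0.0025,0,0.0051,-0.001,-0.0377,0]
  ]
}}

```text
time_s: 16.3
eef_pos: [521.1, -391.7, 291.2]
ee_rot: [0.134, 0.864, -0.353, 0.333]
force: [-0.5, 0.4, -2.0]
grip_width: 0.17
grip_force: 97.4
```

Request:
{"api": "send_rows", "payload": {
  "targets": [
    [1,0.0018,0,0.0081,0,-0.0698,0],
    [1,0.0018,0,0.0081,0,-0.0698,0],
    [1,0.0018,0,0.0081,0,-0.0698,0],
    [1,0.0018,0,0.0081,0,-0.0698,0],
    [1,0.0018,0,0.0081,0,-0.0698,0],
    [1,0.0018,0,0.0081,0,-0.0698,0],
    [1,0.0018,0,0.0081,0,-0.0698,0],
    [1,0.0018,0,0.0081,0,-0.0698,0],
    [1,0.0018,0,0.0081,0,-0.0698,0],
    [1,0.0018,0,0.0081,0,-0.0698,0]
  ]
}}

```text
time_s: 17.55
eef_pos: [555.9, -425.8, 225.8]
ee_rot: [0.006, 0.926, -0.378, 0.017]
force: [0.2, -0.4, -2.5]
grip_width: 0.164
grip_force: 97.3
```

```bash
python3 - <<'E'
from h import *
s,p,R=state(); q=p+R.apply(M); print(s["time_s"],p,tilt_of(R),s["force"],s["joints"],"mouth",q)
c=ctrl.capture("side"); print([(d["extent"],d["score"]) for d in ctrl.boxes_of("bone_0",c)[:6]], [(d["point"],d["score"]) for d in ctrl.landmark_of("scoop_mouth",c)[:2]],px(q,c))
plan(p,R,[541.3,214.8,210],scoopR(1.2,0),18)
E
```

```text
17.55 [ 555.9449 -425.8075  225.8295] (np.float64(2.0322996794088213), np.float64(-44.459613874789305)) [ 0.1712 -0.4385 -2.5261] [-0.8217  0.7085  0.8991  0.0033  1.4986  1.5249] mouth [ 442.1881 -314.1443  206.1643]
[] [([409.3, 253.2], 0.93)] [409.0331 253.0711]
18 rows shift m [-0.015  -0.0333  0.0005] turn [ 0.0007 -0.0019 -0.0443]
```

Request:
{"api": "send_rows", "payload": {
  "targets": [
    [1,-0.015,-0.0333,0.0005,0.0007,-0.0019,-0.0443],
    [1,-0.015,-0.0333,0.0005,0.0007,-0.0019,-0.0443],
    [1,-0.015,-0.0333,0.0005,0.0007,-0.0019,-0.0443],
    [1,-0.015,-0.0333,0.0005,0.0007,-0.0019,-0.0443],
    [1,-0.015,-0.0333,0.0005,0.0007,-0.0019,-0.0443],
    [1,-0.015,-0.0333,0.0005,0.0007,-0.0019,-0.0443],
    [1,-0.015,-0.0333,0.0005,0.0007,-0.0019,-0.0443],
    [1,-0.015,-0.0333,0.0005,0.0007,-0.0019,-0.0443],
    [1,-0.015,-0.0333,0.0005,0.0007,-0.0019,-0.0443],
    [1,-0.015,-0.0333,0.0005,0.0007,-0.0019,-0.0443]
  ]
}}

```text
time_s: 18.95
eef_pos: [610.6, -66.0, 217.8]
ee_rot: [0.003, 0.986, -0.164, 0.01]
force: [0.6, -1.0, -2.1]
grip_width: 0.167
grip_force: 97.6
```

Request:
{"api": "send_rows", "payload": {
  "targets": [
    [1,-0.015,-0.0333,0.0005,0.0007,-0.0019,-0.0443],
    [1,-0.015,-0.0333,0.0005,0.0007,-0.0019,-0.0443],
    [1,-0.015,-0.0333,0.0005,0.0007,-0.0019,-0.0443],
    [1,-0.015,-0.0333,0.0005,0.0007,-0.0019,-0.0443],
    [1,-0.015,-0.0333,0.0005,0.0007,-0.0019,-0.0443],
    [1,-0.015,-0.0333,0.0005,0.0007,-0.0019,-0.0443],
    [1,-0.015,-0.0333,0.0005,0.0007,-0.0019,-0.0443],
    [1,-0.015,-0.0333,0.0005,0.0007,-0.0019,-0.0443],
    [1,0,0,0,0,0,0],
    [1,0,0,0,0,0,0]
  ]
}}

```text
time_s: 20.2
eef_pos: [539.8, 214.1, 211.8]
ee_rot: [0.0, 1.0, 0.012, 0.002]
force: [-0.1, 0.2, -1.4]
grip_width: 0.166
grip_force: 97.6
```

```bash
python3 - <<'E'
from h import *
s,p,R=state(); q=p+R.apply(M); print(s["time_s"],p,tilt_of(R),R.as_matrix(),s["force"])
c=ctrl.capture("side"); print([(d["extent"],d["score"]) for d in ctrl.boxes_of("bone_0",c)[:6]], [(d["point"],d["score"]) for d in ctrl.landmark_of("scoop_mouth",c)[:2]],px(q,c))
plan(p,R,[541.3,214.8,18],scoopR(1.2,0),10)
t=ctrl.capture("top");cv2.imwrite("pics/t5.png",cv2.resize(t["img"][150:300,330:530,::-1],(800,600),interpolation=cv2.INTER_CUBIC))
E
```

```text
20.2 [539.7812 214.1368 211.7867] (np.float64(0.28472252816906235), np.float64(1.3213700148747245)) [[ 0.9997  0.0231  0.005 ]
 [ 0.0231 -0.9997 -0.0003]
 [ 0.005   0.0004 -1.    ]] [-0.1014  0.2121 -1.3642]
[] [([270.8, 177.4], 0.82)] [269.5889 178.5904]
10 rows shift m [ 0.0001 -0.0001  0.0194] turn [ 0.     -0.0005  0.0002]
```

View pics/t5.png

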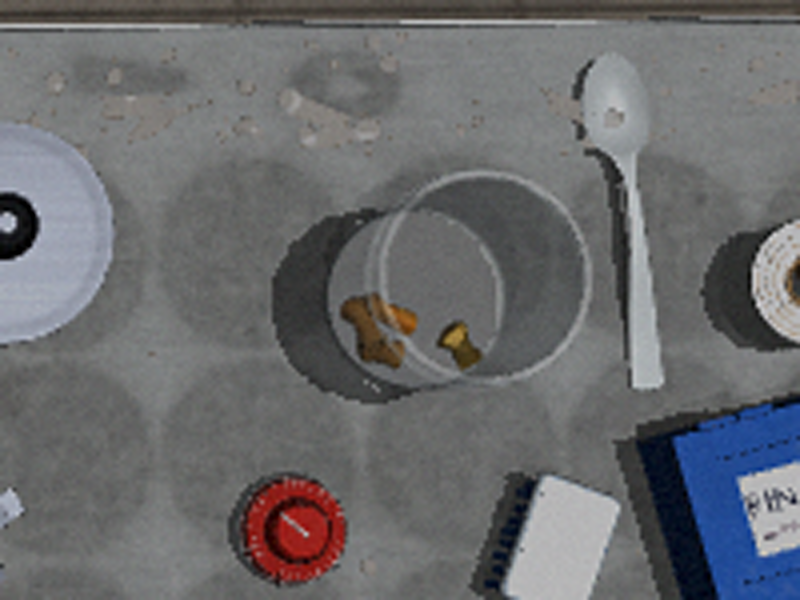

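Jar rim still at crop (485,277), unmoved. The pile of bones is at (375,330) with one more at (460,345), all inside. Lowering the scoop.

Request:
{"api": "send_rows", "payload": {
  "targets": [
    [1,0.0002,0,0.022,0,-0.0025,0],
    [1,0.0002,0,0.022,0,-0.0025,0],
    [1,0.0002,0,0.022,0,0,0],
    [1,0.0002,0,0.022,0,0,0],
    [1,0.0002,0,0.022,0,0,0],
    [1,0.0002,0,0.022,0,0,0],
    [1,0,0,0.022,0,0,0],
    [1,0,0,0.02,0,0,0],
    [1,0,0,0.011,0,0,0],
    [1,0,0,0.006,0,0,0]
  ]
}}

```text
time_s: 21.65
eef_pos: [540.8, 214.5, 20.0]
ee_rot: [-0.0, 1.0, 0.012, -0.001]
force: [-0.3, -0.3, -1.8]
grip_width: 0.168
grip_force: 97.5
```

Request:
{"api": "send_rows", "payload": {
  "targets": [
    [1,0,0,0.001,0,0,0],
    [1,0,0,0.001,0,0,0],
    [1,0,0,0,0,0,0],
    [0.4,0,0,0,0,0,0],
    [0.1,0,0,0,0,0,0],
    [0,0,0,0,0,0,0],
    [0,0,0,-0.01,0,0,0],
    [0,0,0,-0.02,0,0,0],
    [0,0,0,-0.04,0,0,0],
    [0,0,0,-0.05,0,0,0]
  ]
}}

```text
time_s: 22.9
eef_pos: [540.4, 214.6, 139.7]
ee_rot: [0.0, 1.0, 0.012, -0.002]
force: [0.1, -0.4, -0.2]
grip_width: 0.501
grip_force: 0.0
```

```bash
python3 - <<'E'
from h import *
s,p,R=state(); print(s["time_s"],p,s["grip_width"],s["force"])
cs={n:ctrl.capture(n) for n in("side","top")}
for q in("scoop","scoop_mouth","scoop_handle","lid_knob","press_lid","jar"):
  L={n:ctrl.landmark_of(q,c)[:2] for n,c in cs.items()}
  print(q,[(n,d["point"],round(d["score"],2)) for n in L for d in L[n]])
  if L["side"] and L["top"]: print("  ",*tri(L["side"][0]["point"],cs["side"],L["top"][0]["point"],cs["top"]))
c=cs["side"]
def im(a): return cv2.resize(a,(400,400),interpolation=cv2.INTER_CUBIC)
cv2.imwrite("pics/c6.png",np.hstack([im(c["img"][180:280,255:355]),im(c["img"][210:310,295:395])])[...,::-1])
E
```

```text
22.9 [540.4199 214.6219 139.6548] 0.5014596182528802 [ 0.1438 -0.3673 -0.2439]
scoop [('side', [291.7, 240.9], 0.58), ('top', [213.5, 224.1], 0.7)]
   [437.3538 207.3222   7.0645] 6.030767852808907
scoop_mouth [('side', [268.3, 247.4], 0.6), ('side', [287.2, 263.8], 0.35), ('top', [214.3, 248.8], 0.86)]
   [374.92   209.8639  -0.1329] 6.252467391973781
scoop_handle [('side', [323.1, 225.3], 0.87), ('top', [206.4, 177.9], 0.73)]
   [541.2861 218.6225  28.1391] 6.181037154676578
lid_knob [('side', [347.8, 227.2], 0.62), ('top', [331.6, 208.0], 0.71), ('top', [331.4, 206.1], 0.55)]
   [452.7832 -58.5018 154.1213] 6.717442438759301
press_lid [('top', [333.1, 206.3], 0.92), ('top', [403.0, 280.0], 0.33)]
jar [('side', [391.8, 338.7], 0.87), ('top', [431.5, 223.7], 0.58)]
   [ 428.2243 -299.4873    0.7381] 1.6063946164496063
```

View pics/c6.png

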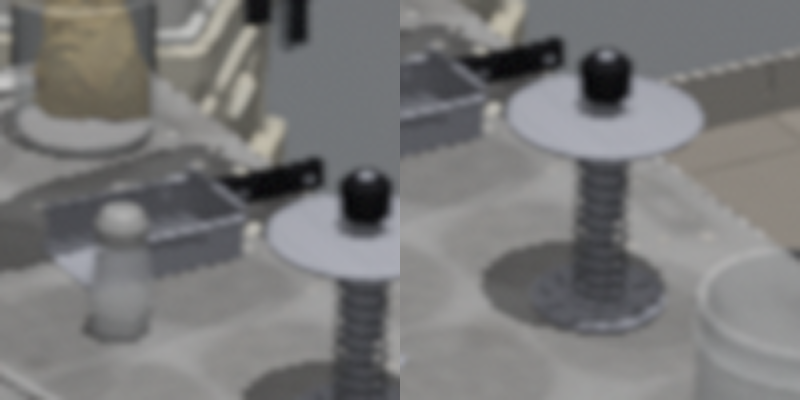

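Both crops show the scoop back flat and empty at its old place, and the lid upright with knob at (607,77) in the right half. Heading above the knob.

```bash
python3 - <<'E'
from h import *
c=ctrl.capture("side");t=ctrl.capture("top")
for P in([453.8,-55.8,150],[453,-57,151]): print(px(P,c),px(P,t))
print(tri([346.75,229.25],c,[331,206.2],t))
g=c["img"].astype(int).max(2)[215:245,335:360]; ys,xs=np.nonzero(g<60); print("side knob dark",xs.min()+335,xs.max()+335,ys.min()+215,ys.max()+215)
a=np.array([px([453.8+16*np.cos(u),-55.8+16*np.sin(u),z],c) for u in np.linspace(0,6.28,40) for z in(138,164)]); print("pred",a.min(0),a.max(0))
_,p,R=state(); plan(p+[0,0,45],R,[453.5,-56,215],down(0),9)
E
```

```text
[346.0903 228.4601] [330.8931 206.2751]
[346.0697 228.3278] [331.5258 206.5993]
(array([454.6961, -56.3831, 147.959 ]), np.float64(1.0745792888464125))
side knob dark 335 352 221 236
pred [339.0816 220.1651] [353.1789 236.0673]
9 rows shift m [-0.0101  0.0299 -0.0035] turn [-0.      0.0002  0.0026]
```

Request:
{"api": "send_rows", "payload": {
  "targets": [
    [-0.3,0,0,-0.045,0,0,0],
    [-0.3,-0.01,0.0299,-0.0035,0,0.0002,0.0026],
    [-0.3,-0.01,0.0299,-0.0035,0,0.0002,0.0026],
    [-0.3,-0.01,0.0299,-0.0035,0,0.0002,0.0026],
    [-0.3,-0.01,0.0299,-0.0035,0,0.0002,0.0026],
    [-0.3,-0.01,0.0299,-0.0035,0,0.0002,0.0026],
    [-0.3,-0.01,0.0299,-0.0035,0,0.0002,0.0026],
    [-0.3,-0.01,0.0299,-0.0035,0,0.0002,0.0026],
    [-0.3,-0.01,0.0299,-0.0035,0,0.0002,0.0026],
    [-0.3,-0.01,0.0299,-0.0035,0,0.0002,0.0026]
  ]
}}

```text
time_s: 24.95
eef_pos: [454.2, -56.5, 215.1]
ee_rot: [-0.0, 1.0, 0.0, 0.0]
force: [0.6, -0.8, 1.0]
grip_width: 0.648
grip_force: 0.0
```

Request:
{"api": "send_rows", "payload": {
  "targets": [
    [-0.3,0,0,0,0,0,0],
    [-0.3,0,0,0.01,0,0,0],
    [-0.3,0,0,0.01,0,0,0],
    [-0.3,0,0,0.01,0,0,0],
    [-0.3,0,0,0,0,0,0],
    [-0.3,0,0,0,0,0,0],
    [-0.3,0,0,0,0,0,0],
    [-0.3,0,0,0,0,0,0],
    [-0.3,0,0,0,0,0,0],
    [-0.3,0,0,0,0,0,0]
  ]
}}

```text
time_s: 26.2
eef_pos: [454.6, -55.6, 184.9]
ee_rot: [-0.0, 1.0, 0.0, 0.0]
force: [-0.0, -0.6, -1.4]
grip_width: 0.649
grip_force: 0.0
```

```bash
python3 - <<'E'
from h import *
s,p,R=state(); print(s["time_s"],p,R.as_matrix(),s["grip_width"],s["force"],s["joints"])
plan(p,R,[454,-56.2,133.5],down(0),5)
c=ctrl.capture("side");print(ctrl.landmark_of("lid_knob",c)[:1],px(p,c),px([454,-56.2,150],c))
E
```

```text
26.2 [454.6377 -55.5895 184.8921] [[ 1.      0.0004  0.    ]
 [ 0.0004 -1.      0.0001]
 [ 0.     -0.0001 -1.    ]] 0.6491765162052262 [-0.0185 -0.5923 -1.3645] [-0.3784  0.2108  1.7588  0.0001  1.172   1.1919]
5 rows shift m [-0.0001  0.0001  0.0103] turn [-0.     -0.      0.0001]
[{'point': [349.6, 226.7], 'score': 0.74}] [346.8435 214.612 ] [346.2516 228.5085]
```

Request:
{"api": "send_rows", "payload": {
  "targets": [
    [-0.3,0,0,0.014,0,0,0],
    [-0.3,0,0,0.014,0,0,0],
    [-0.3,0,0,0.012,0,0,0],
    [-0.3,0,0,0.008,0,0,0],
    [-0.3,0,0,0.003,0,0,0],
    [-0.1,0,0,0,0,0,0],
    [0.1,0,0,0,0,0,0],
    [1,0,0,0,0,0,0],
    [1,0,0,0,0,0,0],
    [1,0,0,0,0,0,0]
  ],
  "squeeze": 100
}}

```text
time_s: 27.55
eef_pos: [454.8, -55.8, 134.1]
ee_rot: [0.0, 1.0, 0.0, 0.0]
force: [0.7, -1.9, 1.6]
grip_width: 0.338
grip_force: 98.4
```

```bash
python3 - <<'E'
from h import *
s,p,R=state(); print(s["time_s"],p,s["grip_width"]*85,s["grip_force"],s["force"],s["wrist_torque"])
E
```

```text
27.55 [454.7892 -55.7669 134.0715] 28.740196141490227 98.43225414399058 [ 0.6967 -1.8592  1.5916] [-0.2833  0.0403 -0.0145]
```

```bash
cat > jar.py <<'E'
from h import *
def fit():
    cs={n:ctrl.capture(n) for n in("side","top")}
    G={}
    for n,c in cs.items():
        g=cv2.GaussianBlur(cv2.cvtColor(c["img"],cv2.COLOR_RGB2GRAY).astype(np.float32),(0,0),1.)
        G[n]=(cv2.Sobel(g,cv2.CV_32F,1,0),cv2.Sobel(g,cv2.CV_32F,0,1))
    u=np.linspace(0,2*np.pi,180,endpoint=False)
    def sc(n,x,y,r,z):
        P=np.c_[x+r*np.cos(u),y+r*np.sin(u),0*u+z]; q=P@cs[n]["R"].T+np.ravel(cs[n]["t"]); q=q@cs[n]["camera_matrix"].T; q=(q[:,:2]/q[:,2:]).astype(np.float32)
        t=np.roll(q,-1,0)-np.roll(q,1,0); t/=np.linalg.norm(t,axis=1)[:,None]
        gx,gy=[cv2.remap(a,q[:,0],q[:,1],cv2.INTER_LINEAR) .ravel() for a in G[n]]
        return np.mean(np.minimum(abs(gx*t[:,1]-gy*t[:,0]),60))
    for n in cs:
        for r,z in((57,136),(49,136)):
            b=max((sc(n,x,y,r,z),x,y) for x in np.arange(410,445,1.) for y in np.arange(-320,-285,1.)); print(n,r,b)
    b=max((sum(sc(n,x,y,57,136) for n in cs),x,y) for x in np.arange(410,445,1.) for y in np.arange(-320,-285,1.)); print("both",b)
fit()
E
python3 jar.py
```

```text
side 57 (np.float32(41.739113), np.float64(424.0), np.float64(-306.0))
side 49 (np.float32(40.70711), np.float64(425.0), np.float64(-305.0))
top 57 (np.float32(44.81418), np.float64(425.0), np.float64(-295.0))
top 49 (np.float32(56.759483), np.float64(427.0), np.float64(-301.0))
both (np.float32(74.61067), np.float64(425.0), np.float64(-296.0))
```

Request:
{"api": "send_rows", "payload": {
  "targets": [
    [1,0,0,-0.006,0,0,0],
    [1,0,0,-0.014,0,0,0],
    [1,0,0,-0.02,0,0,0],
    [1,0,0,-0.022,0,0,0],
    [1,0,0,-0.022,0,0,0],
    [1,0,0,-0.022,0,0,0],
    [1,0,0,-0.022,0,0,0],
    [1,0,0,-0.022,0,0,0],
    [1,0,0,-0.014,0,0,0],
    [1,0,0,-0.006,0,0,0]
  ]
}}

```text
time_s: 28.9
eef_pos: [454.6, -55.5, 304.5]
ee_rot: [-0.0, 1.0, 0.0, 0.0]
force: [0.3, 0.3, -2.1]
grip_width: 0.338
grip_force: 99.0
```

Request:
{"api": "send_rows", "payload": {
  "targets": [
    [1,-0.0016,0.014,0,0,0,0],
    [1,-0.0032,0.0274,0,0,0,0],
    [1,-0.0032,0.0274,0,0,0,0],
    [1,-0.0032,0.0274,0,0,0,0],
    [1,-0.0032,0.0274,0,0,0,0],
    [1,-0.0032,0.0274,0,0,0,0],
    [1,-0.0032,0.0274,0,0,0,0],
    [1,-0.0032,0.0274,0,0,0,0],
    [1,-0.0032,0.0274,0,0,0,0],
    [1,-0.0016,0.014,0,0,0,0]
  ]
}}

```text
time_s: 30.15
eef_pos: [425.1, -304.3, 302.7]
ee_rot: [-0.001, 1.0, -0.001, -0.001]
force: [0.0, 0.1, -3.0]
grip_width: 0.333
grip_force: 99.1
```

Request:
{"api": "send_rows", "payload": {
  "targets": [
    [1,0,0,0,0,0,0],
    [1,0,0,0,0,0,0],
    [1,0,0,0.005,0,0,0],
    [1,0,0,0.005,0,0,0],
    [1,0,0,0.005,0,0,0],
    [1,0,0,0,0,0,0],
    [1,0,0,0,0,0,0],
    [1,0,0,0,0,0,0],
    [1,0,0,0,0,0,0],
    [1,0,0,0,0,0,0]
  ]
}}

```text
time_s: 31.4
eef_pos: [425.9, -302.8, 288.8]
ee_rot: [-0.0, 1.0, 0.0, -0.0]
force: [-0.7, -0.6, -2.7]
grip_width: 0.345
grip_force: 99.2
```

```bash
python3 - <<'E'
from h import *
s,p,R=state(); print(s["time_s"],p,R.as_matrix()[2],s["grip_width"]*85,s["force"],s["wrist_torque"])
cs={n:ctrl.capture(n) for n in("side","top")}
for n in cs: print(n,px(p-[0,0,-16],cs[n]),[(q,d["point"],round(d["score"],2)) for q in("lid_knob","press_lid","jar") for d in ctrl.landmark_of(q,cs[n])[:1]])
# overlay predictions: flange circle, plate circle at TCP-134, jar rim
o=[]
u=np.linspace(0,2*np.pi,60)
for n,(y,x,h,w) in {"side":(150,310,220,165),"top":(130,380,160,120)}.items():
    c=cs[n]; k=600/h; a=cv2.resize(c["img"][y:y+h,x:x+w,::-1],(int(w*k),600),interpolation=cv2.INTER_CUBIC)
    for (X,Y,r,z,col) in((p[0],p[1],57.5,p[2]-10,(0,0,255)),(p[0],p[1],41,p[2]-134,(0,255,255)),(426,-303,49,136,(0,255,0)),(426,-303,57,0,(255,255,0))):
        for t in u: 
            q=(px([X+r*np.cos(t),Y+r*np.sin(t),z],c)-[x,y])*k; cv2.circle(a,tuple(int(v) for v in q),1,col,-1)
    o.append(a[:,:400])
im=np.hstack(o); print(im.shape); cv2.imwrite("pics/c7.png",im)
E
```

```text
31.4 [ 425.9499 -302.7945  288.8302] [-0.0001 -0.0001 -1.    ] 29.283669487984294 [-0.742  -0.6319 -2.7171] [-0.0678 -0.0171 -0.0238]
side [402.4032 205.8686] [('lid_knob', [403.2, 205.4], 0.89), ('press_lid', [402.4, 219.3], 0.76), ('jar', [391.3, 342.7], 0.8)]
top [484.6609 208.7958] [('press_lid', [431.4, 223.9], 0.73), ('jar', [430.2, 226.9], 0.59)]
(600, 800, 3)
```

View pics/c7.png

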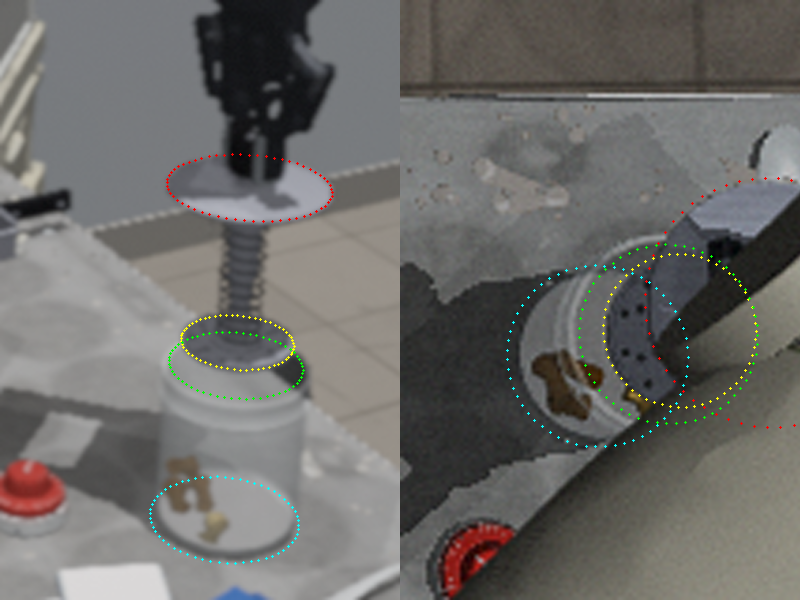

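Side half: the flange fits its predicted red ring, and the plate at (238,343) is right over the jar mouth. The jar base sits about 1–2 mm right of my estimate, so I correct by ~1 mm and lower slowly.

Request:
{"api": "send_rows", "payload": {
  "targets": [
    [1,0.001,0.0012,0,0,0,0],
    [1,0,0,0.005,0,0,0],
    [1,0,0,0.006,0,0,0],
    [1,0,0,0.006,0,0,0],
    [1,0,0,0.006,0,0,0],
    [1,0,0,0.006,0,0,0],
    [1,0,0,0.006,0,0,0],
    [1,0,0,0.006,0,0,0],
    [1,0,0,0.006,0,0,0],
    [1,0,0,0.006,0,0,0]
  ]
}}

```text
time_s: 33.05
eef_pos: [426.9, -304.0, 235.4]
ee_rot: [-0.0, 1.0, 0.0, -0.0]
force: [-0.5, -1.1, -3.1]
grip_width: 0.341
grip_force: 99.2
```

```bash
python3 - <<'E'
from h import *
s,p,R=state(); print(s["time_s"],p,s["force"],s["wrist_torque"])
c=ctrl.capture("side"); print([(q,d["point"],round(d["score"],2)) for q in("lid_knob","press_lid","jar") for d in ctrl.landmark_of(q,c)[:1]],px(p-[0,0,10],c),px([427,-304,0],c))
E
```

```text
33.05 [ 426.9258 -303.992   235.3863] [-0.5173 -1.1323 -3.1352] [ 0.0267 -0.0148 -0.0119]
[('lid_knob', [404.3, 229.6], 0.56), ('press_lid', [401.0, 246.7], 0.85), ('jar', [393.1, 343.1], 0.92)] [400.2878 243.7437] [392.89   340.1933]
```

Request:
{"api": "send_rows", "payload": {
  "targets": [
    [1,0,0,0.006,0,0,0],
    [1,0,0,0.006,0,0,0],
    [1,0,0,0.006,0,0,0],
    [1,0,0,0.006,0,0,0],
    [1,0,0,0.006,0,0,0],
    [1,0,0,0.006,0,0,0],
    [1,0,0,0.006,0,0,0],
    [1,0,0,0.004,0,0,0],
    [1,0,0,0.003,0,0,0],
    [1,0,0,0.002,0,0,0]
  ]
}}

```text
time_s: 34.5
eef_pos: [426.9, -304.0, 184.7]
ee_rot: [-0.0, 1.0, 0.0, -0.0]
force: [0.7, -0.7, -2.6]
grip_width: 0.34
grip_force: 99.2
```

Request:
{"api": "send_rows", "payload": {
  "targets": [
    [1,0,0,0.002,0,0,0],
    [1,0,0,0.002,0,0,0],
    [1,0,0,0.002,0,0,0],
    [1,0,0,0.002,0,0,0],
    [1,0,0,0.002,0,0,0],
    [1,0,0,0.002,0,0,0],
    [1,0,0,0.002,0,0,0],
    [1,0,0,0.002,0,0,0],
    [1,0,0,0,0,0,0],
    [1,0,0,0,0,0,0]
  ]
}}

```text
time_s: 35.75
eef_pos: [427.1, -304.0, 168.9]
ee_rot: [0.0, 1.0, 0.0, 0.0]
force: [2.6, -1.6, 2.0]
grip_width: 0.344
grip_force: 99.7
```

```bash
python3 - <<'E'
from h import *
s,p,R=state(); print(s["time_s"],p,R.as_matrix()[2],s["force"],s["wrist_torque"],s["grip_width"]*85)
c=ctrl.capture("side"); print([(q,d["point"],round(d["score"],2)) for q in("lid_knob","press_lid","jar") for d in ctrl.landmark_of(q,c)[:1]],px(p-[0,0,10],c),px([427,-304,0],c))
E
```

```text
35.75 [ 427.1264 -304.0419  168.8773] [ 0.0005  0.0001 -1.    ] [ 2.5573 -1.6447  2.0234] [-0.3789 -0.6649 -0.0754] 29.233548118071063
[('lid_knob', [402.2, 261.1], 0.72), ('press_lid', [398.2, 272.0], 0.59), ('jar', [393.3, 341.5], 0.57)] [398.0736 273.7481] [392.89   340.1933]
```

Request:
{"api": "send_rows", "payload": {
  "targets": [
    [1,0,0,0.002,0,0,0],
    [1,0,0,0.002,0,0,0],
    [1,0,0,0.002,0,0,0],
    [1,0,0,0.002,0,0,0],
    [1,0,0,0.002,0,0,0],
    [1,0,0,0.002,0,0,0],
    [1,0,0,0.002,0,0,0],
    [1,0,0,0.0015,0,0,0],
    [1,0,0,0,0,0,0],
    [1,0,0,0,0,0,0]
  ]
}}

```text
time_s: 37.2
eef_pos: [427.0, -304.1, 153.4]
ee_rot: [0.0, 1.0, 0.0, 0.0]
force: [3.5, -3.5, 5.1]
grip_width: 0.337
grip_force: 100.1
```

```bash
cat > lev.py <<'E'
from h import *
s,p,R=state(); print(s["time_s"],p,R.as_matrix()[2],s["force"],s["wrist_torque"],s["grip_width"]*85)
cs={n:ctrl.capture(n) for n in("side","top")}
c=cs["side"]; print([(q,d["point"],round(d["score"],2)) for q in("lid_knob","press_lid","jar") for d in ctrl.landmark_of(q,c)[:1]],px(p-[0,0,10],c),px([427,-304,0],c))
# fit flange ring (centre xyz, tilt) in the side view
g=cv2.GaussianBlur(cv2.cvtColor(c["img"],cv2.COLOR_RGB2GRAY).astype(np.float32),(0,0),.8); gx,gy=cv2.Sobel(g,cv2.CV_32F,1,0),cv2.Sobel(g,cv2.CV_32F,0,1)
u=np.linspace(0,2*np.pi,120,endpoint=False)
def sc(v,r=57.5):
    P=np.c_[r*np.cos(u),r*np.sin(u),0*u]@Ro.from_rotvec([v[3],v[4],0]).as_matrix().T+v[:3]
    q=(P@c["R"].T+np.ravel(c["t"]))@c["camera_matrix"].T; q=(q[:,:2]/q[:,2:]).astype(np.float32)
    t=np.roll(q,-1,0)-np.roll(q,1,0); t/=np.linalg.norm(t,axis=1)[:,None]
    a,b=[cv2.remap(m,q[:,0],q[:,1],cv2.INTER_LINEAR).ravel() for m in(gx,gy)]
    return -np.mean(np.minimum(abs(a*t[:,1]-b*t[:,0]),80))
from scipy.optimize import differential_evolution as de
y=p[1]; r=de(lambda w:sc([w[0],y,w[1],w[2],w[3]]),[(p[0]-6,p[0]+6),(p[2]-18,p[2]+2),(-.12,.12),(-.12,.12)],seed=1,maxiter=60,tol=1e-6); print("flange x,z",r.x[:2],"tilt deg",np.degrees(r.x[2:]),r.fun, "z-TCP",r.x[1]-p[2])
E
python3 lev.py
```

```text
37.2 [ 426.9722 -304.0572  153.3984] [ 0.      0.0001 -1.    ] [ 3.4801 -3.5213  5.0968] [-0.6855 -0.8607 -0.0878] 28.641504164410104
[('lid_knob', [402.8, 268.5], 0.97), ('press_lid', [398.0, 281.4], 0.77), ('jar', [394.6, 341.0], 0.91)] [397.4908 280.5586] [392.89   340.1933]
flange x,z [424.8634 145.774 ] tilt deg [-0.006  -0.0987] -62.670433044433594 z-TCP -7.6244798113934
```

Request:
{"api": "send_rows", "payload": {
  "targets": [
    [1,0,0,0.001,0,0,0],
    [1,0,0,0.001,0,0,0],
    [1,0,0,0.001,0,0,0],
    [1,0,0,0.001,0,0,0],
    [1,0,0,0.001,0,0,0],
    [1,0,0,0.0005,0,0,0],
    [1,0,0,0,0,0,0],
    [1,0,0,0,0,0,0],
    [1,0,0,0,0,0,0],
    [1,0,0,0,0,0,0]
  ]
}}

```text
time_s: 38.7
eef_pos: [427.1, -304.1, 148.0]
ee_rot: [0.0, 1.0, 0.0, 0.0]
force: [3.5, -4.0, 5.8]
grip_width: 0.337
grip_force: 100.2
```

```bash
python3 lev.py; python3 jar.py
```

```text
38.7 [ 427.0651 -304.1301  148.0288] [ 0.0003  0.0003 -1.    ] [ 3.5424 -3.9794  5.7936] [-0.6729 -0.9013 -0.1383] 28.673924016930044
[('lid_knob', [400.8, 268.8], 0.92), ('press_lid', [397.5, 285.3], 0.66), ('jar', [391.5, 342.5], 0.71)] [397.3697 282.9031] [392.89   340.1933]
flange x,z [424.8128 139.8221] tilt deg [ 0.6346 -1.3042] -63.38716506958008 z-TCP -8.206726165882287
side 57 (np.float32(49.062088), np.float64(430.0), np.float64(-299.0))
side 49 (np.float32(42.57933), np.float64(417.0), np.float64(-298.0))
top 57 (np.float32(26.0576), np.float64(426.0), np.float64(-302.0))
top 49 (np.float32(29.344751), np.float64(439.0), np.float64(-290.0))
both (np.float32(73.661224), np.float64(427.0), np.float64(-302.0))
```

Request:
{"api": "send_rows", "payload": {
  "targets": [
    [1,0,0,0.0005,0,0,0],
    [1,0,0,0.0005,0,0,0],
    [1,0,0,0.0005,0,0,0],
    [1,0,0,0.0005,0,0,0],
    [1,0,0,0,0,0,0],
    [1,0,0,0,0,0,0],
    [1,0,0,0,0,0,0],
    [1,0,0,0,0,0,0],
    [1,0,0,0,0,0,0],
    [1,0,0,0,0,0,0]
  ]
}}

```text
time_s: 40.3
eef_pos: [427.4, -304.4, 147.0]
ee_rot: [0.001, 1.0, 0.0, 0.001]
force: [3.1, -2.1, 13.4]
grip_width: 0.335
grip_force: 101.1
```

Request:
{"api": "send_rows", "payload": {
  "targets": [
    [1,0,0,0.0005,0,0,0],
    [1,0,0,0,0,0,0],
    [1,0,0,0,0,0,0],
    [1,0,0,0,0,0,0],
    [1,0,0,0,0,0,0],
    [1,0,0,0,0,0,0],
    [1,0,0,0,0,0,0],
    [1,0,0,0,0,0,0],
    [1,0,0,0,0,0,0],
    [1,0,0,0,0,0,0]
  ]
}}

```text
time_s: 41.55
eef_pos: [427.5, -304.4, 146.9]
ee_rot: [0.001, 1.0, 0.0, 0.001]
force: [2.3, -1.3, 15.8]
grip_width: 0.341
grip_force: 101.4
```

```bash
python3 lev.py | tail -n 4; python3 - <<'E'
from h import *
c=ctrl.capture("top"); print([(d["extent"],d["score"]) for d in ctrl.boxes_of("jar",c)[:2]],[(d["point"],d["score"]) for q in("scoop","timer","steel_cup","mill") for d in ctrl.landmark_of(q,c)[:1]])
E
```

```text
41.55 [ 427.4994 -304.407   146.8515] [ 0.0019  0.0017 -1.    ] [ 2.2532 -1.3292 15.7674] [-0.182  -0.6748 -0.161 ] 28.960013018356463
[('lid_knob', [399.3, 269.8], 0.84), ('press_lid', [395.5, 284.0], 0.89), ('jar', [392.3, 338.8], 0.79)] [397.5884 283.4271] [392.89   340.1933]
flange x,z [424.6744 138.4963] tilt deg [ 1.1693 -0.5382] -63.79297637939453 z-TCP -8.35524244729018
[([407.6, 196.3, 21.1, 43.8], 0.57)] [([212.1, 220.9], 0.84), ([398.6, 278.5], 0.62), ([188.8, 304.8], 0.89), ([257.1, 250.3], 0.6)]
```

Request:
{"api": "send_rows", "payload": {
  "targets": [
    [1,0,0,0.0005,0,0,0],
    [1,0,0,0,0,0,0],
    [1,0,0,0,0,0,0],
    [1,0,0,0,0,0,0],
    [1,0,0,0,0,0,0],
    [1,0,0,0,0,0,0],
    [1,0,0,0,0,0,0],
    [1,0,0,0,0,0,0],
    [1,0,0,0,0,0,0],
    [1,0,0,0,0,0,0]
  ]
}}

```text
time_s: 43.35
eef_pos: [427.6, -304.5, 146.7]
ee_rot: [0.001, 1.0, 0.0, 0.001]
force: [2.6, -0.2, 18.2]
grip_width: 0.34
grip_force: 101.7
```

```bash
cat > tilt.py <<'E'
from h import *
from scipy.optimize import least_squares
s,p,R=state(); print(s["time_s"],p,R.as_matrix()[2],s["force"],s["wrist_torque"])
for i in range(2):
    c=ctrl.capture("side"); g=cv2.cvtColor(c["img"],cv2.COLOR_RGB2GRAY).astype(np.float32)
    # flange rim profile: for each angle scan vertically (world z) and find the strongest edge near the rim
    out=[]
    for u in np.radians(np.arange(0,360,12)):
        zz=np.arange(128,152,.25); q=np.array([px([p[0]+57.5*np.cos(u),p[1]+57.5*np.sin(u),z],c) for z in zz],np.float32)
        v=cv2.remap(g,q[:,0],q[:,1],cv2.INTER_LINEAR).ravel(); d=np.gradient(cv2.GaussianBlur(v[None],(0,0),2).ravel()); k=np.argmin(d); k2=np.argmax(d)
        out.append((int(round(np.degrees(u))),zz[k],round(float(d[k]),1),zz[k2],round(float(d[k2]),1)))
    print(*out,sep="\n") if i==0 else None
E
python3 tilt.py
```

```text
43.35 [ 427.6115 -304.4799  146.6994] [ 0.0023  0.002  -1.    ] [ 2.6411 -0.2097 18.1692] [-0.1054 -0.5696 -0.2501]
(0, np.float64(135.75), -0.8, np.float64(140.5), 0.3)
(12, np.float64(137.25), -0.9, np.float64(146.5), 0.4)
(24, np.float64(149.0), -4.7, np.float64(130.25), -0.0)
(36, np.float64(150.5), -0.2, np.float64(147.25), 0.4)
(48, np.float64(143.0), -1.9, np.float64(129.0), 0.1)
(60, np.float64(147.5), -1.1, np.float64(140.25), 1.4)
(72, np.float64(149.25), -0.4, np.float64(137.25), 0.2)
(84, np.float64(146.25), -1.3, np.float64(136.75), 3.1)
(96, np.float64(144.75), -0.0, np.float64(135.5), 2.7)
(108, np.float64(144.0), -0.2, np.float64(137.0), 2.7)
(120, np.float64(146.75), -0.2, np.float64(135.25), 2.3)
(132, np.float64(151.0), -0.0, np.float64(137.25), 1.3)
(144, np.float64(129.25), -0.3, np.float64(142.25), 0.9)
(156, np.float64(133.5), -0.8, np.float64(149.75), 1.1)
(168, np.float64(134.0), -1.1, np.float64(151.0), 0.2)
(180, np.float64(138.75), -1.8, np.float64(134.5), 0.2)
(192, np.float64(144.0), -3.8, np.float64(137.25), 2.5)
(204, np.float64(149.25), -3.5, np.float64(137.25), 2.0)
(216, np.float64(150.5), -1.2, np.float64(137.25), 2.5)
(228, np.float64(129.0), -0.7, np.float64(135.5), 3.9)
(240, np.float64(151.0), -0.9, np.float64(136.25), 3.6)
(252, np.float64(147.5), -3.3, np.float64(138.25), 1.7)
(264, np.float64(149.75), -2.9, np.float64(138.75), 2.0)
(276, np.float64(129.25), -0.6, np.float64(137.75), 2.0)
(288, np.float64(133.0), -2.6, np.float64(137.75), 3.3)
(300, np.float64(128.5), -0.2, np.float64(131.75), 1.1)
(312, np.float64(141.75), -0.5, np.float64(137.0), 0.8)
(324, np.float64(134.75), -0.5, np.float64(130.25), 0.7)
(336, np.float64(137.25), -0.7, np.float64(141.75), 0.2)
(348, np.float64(137.25), -1.1, np.float64(142.0), 0.4)
```

Request:
{"api": "send_rows", "payload": {
  "targets": [
    [1,0,0,0.0002,0,0.004,0],
    [1,0,0,0,0,0.004,0],
    [1,0,0,0,0,0,0],
    [1,0,0,0,0,0,0],
    [1,0,0,0,0,0,0],
    [1,0,0,0,0,0,0],
    [1,0,0,0,0,0,0],
    [1,0,0,0,0,0,0],
    [1,0,0,0,0,0,0],
    [1,0,0,0,0,0,0]
  ]
}}

```text
time_s: 44.7
eef_pos: [427.7, -304.5, 146.7]
ee_rot: [0.001, 1.0, 0.0, 0.005]
force: [2.7, -0.4, 21.7]
grip_width: 0.341
grip_force: 101.8
```

```bash
python3 -c "
from h import *
s,p,R=state(); print(s['time_s'],p,R.as_matrix()[2],s['force'],s['wrist_torque'])"
```

```text
44.7 [ 427.7131 -304.4851  146.7023] [ 0.0106  0.0022 -0.9999] [ 2.7443 -0.4031 21.7159] [ 0.024  -0.5258 -0.2512]
```

Request:
{"api": "send_rows", "payload": {
  "targets": [
    [1,0,0,0,0,-0.004,0],
    [1,0,0,0,0,-0.004,0],
    [1,0,0,0,0,-0.004,0],
    [1,0,0,0,0,-0.004,0],
    [1,0,0,0,0,0,0],
    [1,0,0,0,0,0,0],
    [1,0,0,0,0,0,0],
    [1,0,0,0,0,0,0],
    [1,0,0,0,0,0,0],
    [1,0,0,0,0,0,0]
  ]
}}

```text
time_s: 45.95
eef_pos: [427.6, -304.5, 146.5]
ee_rot: [0.001, 1.0, 0.0, -0.003]
force: [2.7, -1.5, 19.4]
grip_width: 0.339
grip_force: 101.7
```

```bash
python3 -c "
from h import *
s,p,R=state(); print(s['time_s'],p,R.as_matrix()[2],s['force'],s['wrist_torque'])"
```

```text
45.95 [ 427.6393 -304.539   146.5463] [-0.0056  0.0022 -1.    ] [ 2.6603 -1.5454 19.3699] [-0.1779 -0.6135 -0.2563]
```

Request:
{"api": "send_rows", "payload": {
  "targets": [
    [1,0,0,0,0.003,0,0],
    [1,0,0,0,0.003,0,0],
    [1,0,0,0,0,0.003,0],
    [1,0,0,0,0,0,0],
    [1,0,0,0,0,0,0],
    [1,0,0,0,0,0,0],
    [1,0,0,0,0,0,0],
    [1,0,0,0,0,0,0],
    [1,0,0,0,0,0,0],
    [1,0,0,0,0,0,0]
  ]
}}

```text
time_s: 47.2
eef_pos: [427.7, -304.6, 146.6]
ee_rot: [-0.002, 1.0, 0.0, -0.001]
force: [3.0, -1.3, 17.7]
grip_width: 0.337
grip_force: 101.6
```

```bash
python3 -c "
from h import *
s,p,R=state(); print(s['time_s'],p,R.as_matrix()[2],s['force'],s['wrist_torque'])"
```

```text
47.2 [ 427.7445 -304.6454  146.5523] [-0.0023 -0.0034 -1.    ] [ 2.9649 -1.2839 17.6539] [-0.3835 -0.646  -0.3174]
```

Request:
{"api": "send_rows", "payload": {
  "targets": [
    [1,0,0,0,-0.003,0,0],
    [1,0,0,0,-0.003,0,0],
    [1,0,0,0,-0.003,0,0],
    [1,0,0,0,-0.003,0,0],
    [1,0,0,0,0,0,0],
    [1,0,0,0,0,0,0],
    [1,0,0,0,0,0,0],
    [1,0,0,0,0,0,0],
    [1,0,0,0,0,0,0],
    [1,0,0,0,0,0,0]
  ]
}}

```text
time_s: 48.45
eef_pos: [427.8, -304.5, 146.6]
ee_rot: [0.004, 1.0, 0.0, -0.001]
force: [4.1, -2.6, 19.3]
grip_width: 0.34
grip_force: 101.6
```

```bash
python3 -c "
from h import *
s,p,R=state(); print(s['time_s'],p,R.as_matrix()[2],s['force'],s['wrist_torque'])"
```

```text
48.45 [ 427.8121 -304.5295  146.5866] [-0.0021  0.0082 -1.    ] [ 4.1172 -2.6036 19.297 ] [ 0.0344 -0.7792 -0.2394]
```

Request:
{"api": "send_rows", "payload": {
  "targets": [
    [1,0,0,0,0.004,0,0],
    [1,0,0,0,0.003,0,0],
    [1,0,0,0.0002,0,0,0],
    [1,0,0,0,0,0,0],
    [1,0,0,0,0,0,0],
    [1,0,0,0,0,0,0],
    [1,0,0,0,0,0,0],
    [1,0,0,0,0,0,0],
    [1,0,0,0,0,0,0],
    [1,0,0,0,0,0,0]
  ]
}}

```text
time_s: 49.7
eef_pos: [427.8, -304.6, 146.5]
ee_rot: [0.001, 1.0, 0.0, -0.001]
force: [2.8, -1.7, 18.5]
grip_width: 0.338
grip_force: 101.8
```

```bash
python3 lev.py; python3 -c "
from h import *
for n in('side','top'):
    c=ctrl.capture(n); print(n,[(q,d['point']) for q in('jar','scoop','timer','steel_cup','mill') for d in ctrl.landmark_of(q,c)[:1]])"
```

```text
49.7 [ 427.8166 -304.617   146.4929] [-0.0021  0.0015 -1.    ] [ 2.7979 -1.6663 18.5011] [-0.23   -0.6502 -0.2716] 28.758369802483525
[('lid_knob', [401.6, 272.2], 0.66), ('press_lid', [397.4, 285.2], 0.66), ('jar', [393.5, 345.6], 0.79)] [397.7671 283.5937] [392.89   340.1933]
flange x,z [425.1487 138.3567] tilt deg [ 1.418  -0.4738] -63.46800231933594 z-TCP -8.136162189212314
side [('jar', [392.9, 338.6]), ('scoop', [292.9, 240.6]), ('timer', [319.1, 337.0]), ('steel_cup', [217.7, 246.6]), ('mill', [285.5, 260.9])]
top [('jar', [432.7, 226.9]), ('scoop', [212.4, 220.7]), ('timer', [399.2, 281.9]), ('steel_cup', [186.9, 304.4]), ('mill', [254.6, 248.8])]
```

Request:
{"api": "send_rows", "payload": {
  "targets": [
    [1,0,0,0.0002,0,-0.003,0],
    [1,0,0,0,0,-0.003,0],
    [1,0,0,0,0,0,0],
    [1,0,0,0,0,0,0],
    [1,0,0,0,0,0.003,0],
    [1,0,0,0,0,0.003,0],
    [1,0,0,0,0,0,0],
    [1,0,0,0,0,0,0],
    [1,0,0,0,0,0,0],
    [1,0,0,0,0,0,0]
  ]
}}

```text
time_s: 51.8
eef_pos: [427.8, -304.6, 146.4]
ee_rot: [0.001, 1.0, 0.0, -0.001]
force: [3.1, -0.6, 20.3]
grip_width: 0.339
grip_force: 101.8
```

```bash
python3 -c "
from h import *
s,p,R=state(); print(s['time_s'],p,R.as_matrix()[2],s['force'],s['wrist_torque'])"
```

```text
51.8 [ 427.8282 -304.6251  146.4278] [-0.002   0.0016 -1.    ] [ 3.0947 -0.587  20.316 ] [-0.1139 -0.6615 -0.2468]
```

```bash
python3 -c "
from rig import ctrl
print(ctrl.finish_job())"
```

```text
the job is handed in; nothing more can be done
None
```

The four bone ends are in the jar and the scoop is back flat in its old place. The arm is holding the press lid down on the rim with about 14 N beyond the spring. The tool is upright to about 0.1°, but my camera fits of the lid's tilt were too noisy to confirm it is exactly level.

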